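Reverse the ratchet and tighten the cam clamp

ROBOT

A 6-joint arm with a two-finger parallel gripper is mounted at the origin on the work surface. World frame = base frame: x ahead of the robot, y to its left, z up, the work surface at z = 0. Lengths are in m, angles in rad, forces in N, time in s.
With the tool pointing down it reaches from about 0.3 to 0.75 m from the base axis. Payload 8.5 kg.
Tool frame: the origin (TCP) lies on the centre line of the jaws, within the pads' length; the fingertips stand 22 mm ahead of it and the grasp point (between the pads) lies 3 mm ahead of it; z points along the fingers, x is the direction in which the jaws open and shut, and the axes are right-handed (so a half turn about z gives the same grasp; the last joint's range is limited). The gripper opens to 88 mm and grips with 3 to 60 N. Pads are 18 mm wide; open, the fingers measure 123 mm over their backs; the gripper's body (75 mm by 187 mm) begins 45 mm behind the grasp point.
Start: joints at [-1.454, 0.381, 1.297, -0, 1.464, -0.215], TCP at [0.179, -0.52, 0.261] pointing down, gripper open.
Joint ranges: [-3.11, 3.11], [-0.89, 2.33], [0.22, 2.48], [-1.42, 4.56], [0.17, 2.85], [-2.88, 2.88]. Speed limits (rad/s): [2.39, 2.39, 3.14, 3.14, 3.14, 3.14].

INTERFACE

Orientations are given as a rotation vector (axis times angle).
In Python, from workcell import sensors, vision, robot gives the robot as it stands. The module is installed in compiled form; this text tells all that it offers.
- The arm moves only by the tool carry_out, never from a script. Its argument "series" is one flat list of numbers, 7 for each row, row after row: the closure, from -1 (fully open) to 1 (shut), then the shift along the world's x, y, z in cm, then the turn, a rotation vector about the world's x, y, z in rad. In form: [jaw, dx, dy, dz, ax, ay, az, jaw, dx, dy, dz, ax, ay, az, ...]. A call has 1 to 8 rows; each row is the pose to reach, as a shift and turn from the pose measured when the call began; what a row does not reach only later rows make up. A row lasts 1/8 s, in which the tool goes at most 62.5 mm and 10.7 degrees, less where a joint would pass 70% of its speed; a pose out of reach is approached as far as the arm can. A call with a gripper value outside its range is refused whole. The fingers move at their own pace and stop on an object; "squeeze" is the grip in N (left out, the last holds). Time passes only in rows, so rows that repeat a pose let the fingers close. It gives the time, the measured TCP pose, the force and the opening at its end, in the units of the state.
- sensors.observe(): the state, without advancing time (a new reading comes with each control period).
- vision.snapshot(name): name is "scene" or "top" or "wrist"; returns the picture (400x640x3 uint8, red, green, blue); there is no depth.
- vision.get_calibration(name): a dict with "vfov" (degrees; the focal length in pixels is half the picture's height over the tangent of half this angle, whatever the lens; pixels are square), "cx", "cy" (the principal point, pixels), "extrinsics" (4x4, takes a point from world to camera coordinates); the wrist camera has in their place "mount" (4x4, takes a point from camera to tool coordinates, whose origin is the TCP and whose axes are the tool frame's). Camera axes: x right, y down, z forward; pixel columns grow to the right and rows downward; lengths in m; the calibration is good to about 2 mm. A picture is of the moment at which its call begins: read the wrist's pose just before it. get_calibration takes no time and is no camera call.
- robot.hand_in(): hands the job in, once; it reports no verdict.
The state is a dict: "clock": time; "q": joint angles; "qvel": joint speeds; "effort": joint torques, N m; "tool_pos": TCP position; "orientation": TCP orientation; "wrist_force": force on the tool from outside, world axes, zero at the start; "moment": the same for the moment, N m; "finger_gap": finger opening in m.
Only numpy, scipy, OpenCV 4.12 (cv2) and the standard library are available. Lean on these libraries where they do the work, as an engineer would, in place of code of your own. Each camera call takes 0.05 s, during which the arm holds its last target. There are 200 camera calls.

TASK

The aluminium spacer block lies loose in the cam clamp, and the ratchet wrench standing on the clamp's bolt is set to loosen. Flip the small reversing lever on the wrench's head right over to the tightening side, then swing the handle clockwise (seen from above) until the cam holds the block firmly against the stop, without heaving on the handle, and let go. Leave the other things on the bench where they are.

Things in the scene. Friction and masses are not known exactly. Their poses are not given: they have to be found in the camera images.
- ratchet_axis (a point): point on the vertical axis of ratchet wrench and cam, on the flat top of the wrench's head, 96 mm above the bench. The steel head is 72 mm across here, 48 mm wide towards the handle; its underside is 62 mm up. Only the reversing lever stands on it. The lever's pivot lies 40 mm from here towards the handle. The wrench stays captive on its bolt and only swings.
- handle_grip (a point): centre of the handle's grip, 150 mm out from the axis, 79 mm above the bench: a black rubber cylinder, 28 mm in diameter, level, from 105 to 210 mm out. Pulls here: swinging free 1.5 N; turning the free cam 6 N; with the block on the stop it rises to 14 N over 15 mm. 12 to 16 N is a firm clamp; over 19 N may mark the block. Let go, it springs back up to 40 mm and the clamp eases by half but holds.
- ratchet (a joint): swing of the wrench, rad: grows clockwise seen from above, stops at 0 and 2.1; the handle passes over the robot's side of the fixture and stays where it is left. Set to tighten, it carries the cam clockwise (after up to 0.45 rad of idle swing until a tooth is caught) and clicks back freely, so several strokes may be made. Set to loosen, it only clicks when swung clockwise.
- reverser (a joint): angle of the reversing lever, rad: -0.5 loosen (as found), +0.5 tighten (stops); 0.3 or more is right over. It grows clockwise seen from above. At 0 it points from its pivot straight back to the turning axis, in line with the handle. Seen from the handle's end looking at the head, its free end leans left for loosen, right for tighten. It takes 4 N at the free end and stays where left.
- lever_tip (a point): point in the reversing lever near its free end, 30 mm from its vertical pivot, half-way up (107 mm above the bench). The lever is a dark steel fin on the head, 36 mm long from the pivot, 9 mm thick, 18 mm tall, its top 20 mm above the head's top.
- cam: the eccentric cam, a steel disc 52 mm across and 24 mm thick under the wrench's head, its middle 9 mm off the turning axis; origin on that axis at bench level. Only the wrench turns it, clockwise to tighten, by 0.4 to 1.2 rad until it presses the block on the stop; it stays where it is left.
- block: the spacer block, plain aluminium with three holes in its top, 40 mm (x) by 110 mm (y) by 36 mm tall, loose, standing on the fixture plate 12 mm above the bench between cam and stop; origin at the centre of its underside. It needs no handling: the cam pushes it the last 1 to 2 mm to the stop.
- stop: the fixed straight steel stop bar beyond the block, 150 mm wide and 40 mm tall on the plate; origin at the foot of the middle of the upright face (facing the cam) that the block is pressed against; x points away from the cam.
- socket_big: a loose steel socket, 32 mm across and 38 mm tall, standing on the fixture plate; not to be disturbed
- socket_small: a loose steel socket, 24 mm across and 30 mm tall, on the bench; not to be disturbed
- spare_spacer: a spare aluminium spacer, 30 x 70 x 25 mm, on the bench; not to be disturbed
- tape_roll: a roll of paper tape, 90 mm across and 30 mm tall, lying on the bench; not to be disturbed
- grease_tin: a bare steel tin, 72 mm across and 75 mm tall, on the bench; not to be disturbed
- spanner: a steel spanner lying on the bench; not to be disturbed
- driver: a screwdriver lying on the bench; not to be disturbed

How it is judged:
By the outcome, as a careful person would: the job done as asked, in the order asked, and still so for the second after the job is handed in, with the robot touching nothing.
It also fails if it takes over 54 s, if anything falls off the work surface, if the arm or the gripper's body presses on something with over 40 N, if the wrist force passes 120 N, or if a joint passes its speed limit or range.

## Working session

There is one attempt and no reset: what is moved stays moved. The work goes in short steps, Python scripts to look and compute and a tool call to move; the robot and the scene stay as the last step left them, time stands still between calls to the robot, and variables do not carry over. Pictures are saved under pics/ and viewed, on a budget of 10 in all, crops included, one or two more only if the job needs it, and the job is handed in when it is done.

Besides the shell and the picture viewer there is one more tool, called after "Emit:" by a JSON object that holds its "name" and its "arguments", one argument or row to a line. carry_out: Moves the arm, as the interface text tells. Its arguments: {"type":"object","properties":{"series":{"type":"array"},"squeeze":{"type":"number"}},"required":["series"]}

```bash
mkdir -p pics; cat > h.py <<'E'
import numpy as np,cv2
from workcell import sensors,vision,robot
from scipy.spatial.transform import Rotation as R
def cal(n,st=None):
    c=vision.get_calibration(n); f=200/np.tan(np.radians(c['vfov'])/2)
    if n=='wrist':
        T=np.eye(4);T[:3,:3]=R.from_rotvec(st['orientation']).as_matrix();T[:3,3]=st['tool_pos']
        E=np.linalg.inv(T@np.array(c['mount']))
    else: E=np.array(c['extrinsics'])
    return f,c['cx'],c['cy'],E
def ray(C,u,v):
    f,cx,cy,E=C; d=E[:3,:3].T@np.array([(u-cx)/f,(v-cy)/f,1.]); return -E[:3,:3].T@E[:3,3],d
def onz(C,u,v,z):
    o,d=ray(C,u,v); return o+d*(z-o[2])/d[2]
def proj(C,p):
    f,cx,cy,E=C; q=E[:3,:3]@np.array(p)+E[:3,3]; return q[0]/q[2]*f+cx,q[1]/q[2]*f+cy
def tri(C1,a,C2,b):
    o1,d1=ray(C1,*a);o2,d2=ray(C2,*b)
    s=np.linalg.lstsq(np.stack([d1,-d2],1),o2-o1,rcond=None)[0]
    p,q=o1+s[0]*d1,o2+s[1]*d2; return (p+q)/2,np.linalg.norm(p-q)
E
python3 - <<'E'
from h import *
print(sensors.observe())
for n in('scene','top'):
    i=vision.snapshot(n);cv2.imwrite(f'pics/{n}0.png',i[:,:,::-1]);C=cal(n);print(n,C[0],ray(C,320,200))
E
```

```text
{'clock': 0.0, 'q': array([-1.45431868e+00,  3.81185933e-01,  1.29826337e+00,  1.28613914e-05,
        1.46359024e+00, -2.15276893e-01]), 'qvel': array([-0.00022345, -0.00118997,  0.00055347,  0.0013132 , -0.00080321,
       -0.00136892]), 'effort': array([ 1.01283056e-04, -4.37929702e+01, -2.24558079e+01,  7.13674072e-02,
        3.52369552e-02, -1.15917342e-04]), 'tool_pos': array([ 0.17911911, -0.51975041,  0.26014227]), 'orientation': array([-2.55686721e+00,  1.82352447e+00,  1.51035810e-03]), 'wrist_force': array([-0.0068614 ,  0.20180017,  0.04688952]), 'moment': array([0.04422319, 0.01456715, 0.01897832]), 'finger_gap': 0.08848384715305993}
scene 383.35016985891923 (array([1.10473307, 0.48150374, 0.79468315]), array([-0.54029648, -0.46991225, -0.69807865]))
top 406.56271640207825 (array([4.19809598e-01, 2.66843515e-04, 1.27689502e+00]), array([ 1.32829182e-01,  3.00491072e-04, -9.91166106e-01]))
```

View pics/top0.png

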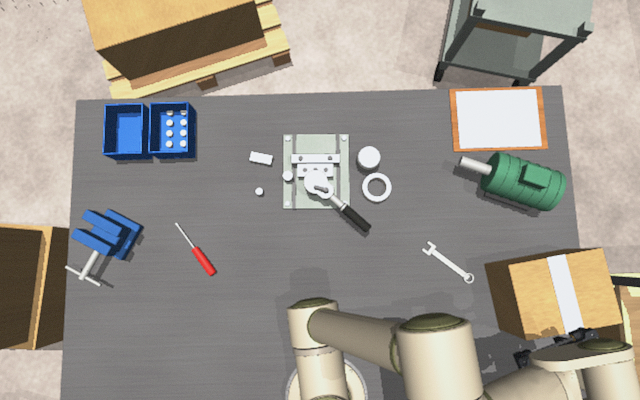

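View pics/scene0.png

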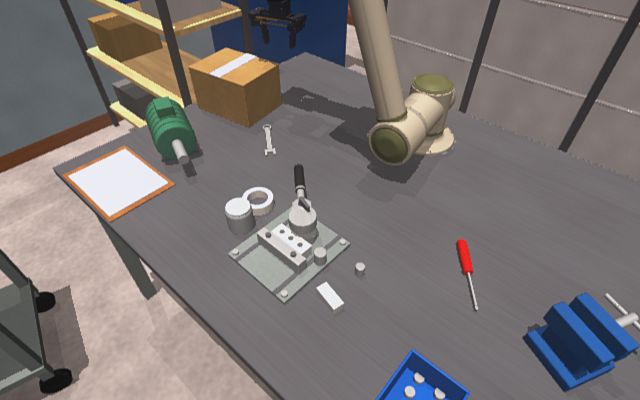

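The top view shows the head near (318,183) and the black grip from (343,205) to (368,230). The fixture is on the robot's far side of the handle, and the tin and tape are to its right. Next I'll enlarge both views side by side to get precise pixels.

```bash
python3 - <<'E'
import cv2,numpy as np
a=cv2.imread('pics/top0.png')[150:240,280:400];b=cv2.imread('pics/scene0.png')[155:245,240:360]
cv2.imwrite('pics/z.png',np.vstack([cv2.resize(x,None,fx=5,fy=5,interpolation=cv2.INTER_CUBIC)[:300 if 0 else 450] for x in(a,)]+[]) if 0 else cv2.resize(np.hstack([a[10:85,20:95],b[5:80,30:105]]),None,fx=5.3,fy=5.3,interpolation=cv2.INTER_CUBIC))
E
python3 - <<'E'
from h import *
C=cal('top');
for n,u,v,z in[('axis',317,183,.096),('gripend',368,229,.079),('gripstart',343,204,.079),('tin',368,157,.075),('tape',377,187,.03),('sockB',288,176,.05),('spanner',470,280,0),('spannerhead',427,246,0)]: print(n,onz(C,u,v,z))
E
```

```text
axis [0.62885811 0.00798098 0.096     ]
gripend [ 0.49012803 -0.13792654  0.079     ]
gripstart [ 0.56633677 -0.06722365  0.079     ]
tin [ 0.7075672  -0.14816577  0.075     ]
tape [ 0.62230247 -0.17730884  0.03      ]
sockB [0.66151436 0.09670935 0.05      ]
spanner [ 0.32911377 -0.45301689  0.        ]
spannerhead [ 0.4366167  -0.32793851  0.        ]
```

View pics/z.png

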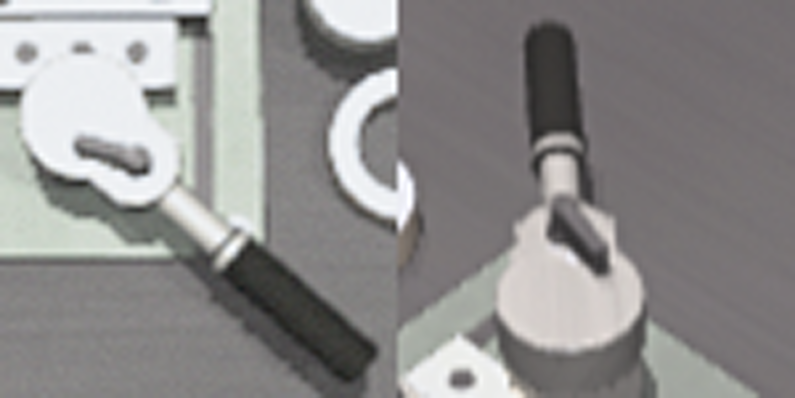

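```bash
python3 - <<'E'
from h import *
print(vision.get_calibration('wrist'))
Cs={n:cal(n) for n in('top','scene')};c={}
for n,(x0,y0,x1,y1) in(('top',(335,195,380,240)),('scene',(285,155,312,192))):
    i=cv2.imread(f'pics/{n}0.png');m=np.zeros(i.shape[:2],np.uint8);m[y0:y1,x0:x1]=(i.max(2)<52)[y0:y1,x0:x1]
    k,l,s,cc=cv2.connectedComponentsWithStats(m);j=1+s[1:,4].argmax();c[n]=cc[j];print(n,s[j],cc[j])
g,e=tri(Cs['top'],c['top'],Cs['scene'],c['scene']);print('grip',g,e)
top=lambda x,y:(300+x/5.3,160+y/5.3); sc=lambda x,y:(270+(x-397.5)/5.3,160+y/5.3)
a,e=tri(Cs['top'],top(78,113),Cs['scene'],sc(571,290));print('axis',a,e)
a2=onz(Cs['top'],*top(78,113),.096);print(a2,onz(Cs['scene'],*sc(571,290),.096))
d=g-a;print(np.hypot(*d[:2]),np.degrees(np.arctan2(d[1],d[0])))
E
```

```text
{'vfov': 60.56043508516454, 'cx': 320.2251696678665, 'cy': 199.77967381926038, 'mount': array([[ 9.99999914e-01, -3.18211181e-05,  4.13393572e-04,
         1.18482198e-03],
       [-7.96435442e-05,  9.63740245e-01,  2.66842150e-01,
        -6.91825137e-02],
       [-4.06895238e-04, -2.66842160e-01,  9.63740160e-01,
        -1.24781671e-01],
       [ 0.00000000e+00,  0.00000000e+00,  0.00000000e+00,
         1.00000000e+00]])}
top [342 208  26  24  66] [352.90909091 219.77272727]
scene [301 166   4  20  25] [302.32 175.24]
grip [ 0.51805533 -0.09430344  0.09140978] 0.0014961902423661403
axis [0.63368998 0.01466563 0.09765023] 0.0003004584439981135
[0.63408522 0.01456883 0.096     ] [0.63249203 0.013688   0.096     ]
0.1588887283329962 -136.6998705462155
```

Emit:
{"name": "carry_out", "arguments": {
  "series": [1, 10, 12, 0, 0, 0, 0.4, 1, 21, 25, 0, 0, 0, 0.8, 1, 32, 38, 0, 0, 0, 1.2, 1, 42, 50, -1, 0, 0, 1.45, 1, 42, 50, -1, 0, 0, 1.6, 1, 42, 50, -1, 0, 0, 1.8, 1, 42, 50, -1, 0, 0, 2.0, 1, 42, 50, -1, 0, 0, 2.0]
}}

```text
clock: 1.1
tool_pos: [0.5016, -0.1353, 0.2534]
orientation: [-3.114, -0.418, 0.002]
wrist_force: [0.6, -0.9, 0.0]
finger_gap: 0.0101
```

Emit:
{"name": "carry_out", "arguments": {
  "series": [1, 0, 0, 0, 0, 0, 0.25, 1, 0, 0, 0, 0, 0, 0.5, 1, 0, 0, 0, 0, 0, 0.5, 1, 0, 0, 0, 0, 0, 0.5]
}}

```text
clock: 1.6
tool_pos: [0.5015, -0.1351, 0.2531]
orientation: [-2.914, -1.174, 0.003]
wrist_force: [0.8, 1.9, -0.5]
finger_gap: 0.0002
```

Emit:
{"name": "carry_out", "arguments": {
  "series": [1, 4, 5, 0, 0, 0, 0, 1, 9, 10, 0, 0, 0, 0, 1, 10, 11.5, 0, 0, 0, 0, 1, 10, 11.5, 0, 0, 0, 0, 1, 10, 11.5, 0, 0, 0, 0, 1, 10, 11.5, 0, 0, 0, 0]
}}

```text
clock: 2.35
tool_pos: [0.601, -0.0212, 0.2533]
orientation: [-2.915, -1.171, 0.003]
wrist_force: [-0.3, 0.8, -0.2]
finger_gap: 0.0003
```

```bash
python3 - <<'E'
from h import *
import pickle
s=sensors.observe();i=vision.snapshot('wrist');cv2.imwrite('pics/w1.png',i[:,:,::-1]);pickle.dump(s,open('w1.pkl','wb'))
print(s['tool_pos'],s['orientation'],s['q']);C=cal('wrist',s)
print(proj(C,(.633,.0142,.096)),proj(C,(.518,-.094,.079)))
E
```

```text
[ 0.60096128 -0.02118064  0.25331039] [-2.91506414 -1.17089685  0.0030467 ] [-2.31512371e-01  4.77560446e-01  1.15869090e+00 -9.88975937e-04
  1.50701868e+00 -9.95340711e-01]
(np.float64(376.86496085887796), np.float64(183.3446497677251)) (np.float64(196.61370664666487), np.float64(177.51060923033032))
```

View pics/w1.png

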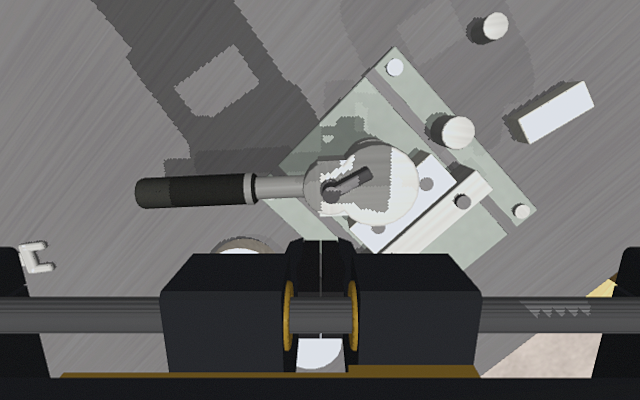

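The wrist view shows the head centre at about (377,182), the lever from its pivot (328,190) to its tip (371,172), and the grip from (137,193) to (243,189). The head matches my prediction to 2 px. The fingers are shut at (320,240), with the tips near (305–335).

```bash
python3 - <<'E'
from h import *
import pickle
s=pickle.load(open('w1.pkl','rb'));C=cal('wrist',s);T=cal('top')
a=onz(C,377,182,.096);g0=onz(C,139,193,.079);g1=onz(C,243,189,.079);p=onz(C,328,190,.116);t=onz(C,371,172,.116)
for n,v in(('axis',a),('g0',g0),('g1',g1),('piv',p),('tip',t)):print(n,v.round(4),np.hypot(*(v-a)[:2]).round(4))
ax=np.array([.633,.0142])
for n,v in(('g0',g0),('g1',g1),('piv',p)):
    d=v[:2]-ax;print(n,np.degrees(np.arctan2(d[1],d[0])))
print('tri axis',tri(C,(377,182),T,(300+78/5.3,160+113/5.3)),'tri lever tip',tri(C,(371,170),T,(300+80/5.3,160+143/5.3)))
d=t-p;print('lever',np.degrees(np.arctan2(d[1],d[0])),np.hypot(*d[:2]))
# finger tips in picture: where the z=tip plane is
print(proj(C,s['tool_pos']+np.array([0,0,-.022])))
E
```

```text
axis [0.6322 0.0151 0.096 ] 0.0
g0 [ 0.4893 -0.1412  0.079 ] 0.2118
g1 [ 0.5547 -0.0734  0.079 ] 0.1177
piv [ 0.6035 -0.0152  0.116 ] 0.0417
tip [0.6176 0.0182 0.116 ] 0.0149
g0 -132.75179041393346
g1 -131.79369511821255
piv -135.04347576279358
tri axis (array([0.63699999, 0.01455604, 0.07919565]), np.float64(0.0005065659889180408)) tri lever tip (array([0.61710322, 0.01641964, 0.10625158]), np.float64(0.006175691051502556))
lever 67.15932454413371 0.03628475408807788
(np.float64(320.1466592881758), np.float64(254.60728719594906))
```

Emit:
{"name": "carry_out", "arguments": {
  "series": [1, -0.8, 5.6, 0, 0, 0, 0.05, 1, -0.8, 5.6, -3, 0, 0, 0.05, 1, -0.8, 5.6, -6, 0, 0, 0.05, 1, -0.8, 5.6, -9, 0, 0, 0.05, 1, -0.8, 5.6, -11, 0, 0, 0.05, 1, -0.8, 5.6, -12.5, 0, 0, 0.05, 1, -0.8, 5.6, -13, 0, 0, 0.05, 1, -0.8, 5.6, -13, 0, 0, 0.05]
}}

```text
clock: 3.4
tool_pos: [0.5932, 0.0347, 0.1237]
orientation: [2.885, 1.243, -0.002]
wrist_force: [-0.1, -0.4, 0.1]
finger_gap: 0.0001
```

Emit:
{"name": "carry_out", "arguments": {
  "series": [1, 0.37, -0.34, 0, 0, 0, 0, 1, 0.73, -0.68, 0, 0, 0, 0, 1, 1.1, -1.02, 0, 0, 0, 0, 1, 1.46, -1.36, 0, 0, 0, 0, 1, 1.83, -1.7, 0, 0, 0, 0, 1, 2.1, -1.96, 0, 0, 0, 0, 1, 2.2, -2.05, 0, 0, 0, 0, 1, 2.2, -2.05, 0, 0, 0, 0]
}}

```text
clock: 4.4
tool_pos: [0.615, 0.0154, 0.1236]
orientation: [-2.883, -1.243, 0.002]
wrist_force: [-0.6, 7.4, -0.6]
finger_gap: 0.0003
```

Emit:
{"name": "carry_out", "arguments": {
  "series": [1, 0.15, -0.14, 0, 0, 0, 0, 1, 0.29, -0.27, 0, 0, 0, 0, 1, 0.44, -0.41, 0, 0, 0, 0, 1, 0.51, -0.48, 0, 0, 0, 0, 1, 0.51, -0.48, 0, 0, 0, 0]
}}

```text
clock: 5.03
tool_pos: [0.6197, 0.0119, 0.1235]
orientation: [-2.88, -1.242, 0.003]
wrist_force: [-2.1, 7.1, 1.8]
finger_gap: 0.0004
```

Emit:
{"name": "carry_out", "arguments": {
  "series": [1, 0.15, -0.14, 0, 0, 0, 0, 1, 0.29, -0.27, 0, 0, 0, 0, 1, 0.37, -0.36, 0, 0, 0, 0, 1, 0.37, -0.36, 0, 0, 0, 0]
}}

```text
clock: 5.52
tool_pos: [0.6225, 0.0093, 0.1234]
orientation: [-2.877, -1.242, 0.005]
wrist_force: [-5.5, 6.1, 2.2]
finger_gap: 0.0004
```

```bash
python3 - <<'E'
from h import *
s=sensors.observe();i=vision.snapshot('wrist');cv2.imwrite('pics/w2.png',i[:,:,::-1])
print(s['tool_pos'],s['wrist_force'])
E
```

```text
[0.62251034 0.00933539 0.12342941] [-5.45579019  6.10705854  2.22165783]
```

View pics/w2.png

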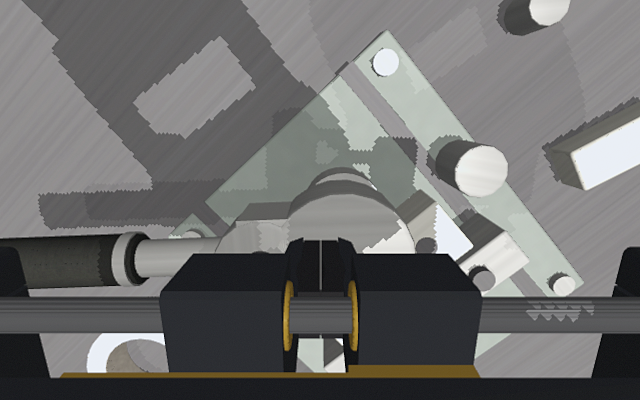

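The lever is hidden behind the fingers in this view, and only its pivot end shows, at (258,250). I'll push a little further and watch the force.

Emit:
{"name": "carry_out", "arguments": {
  "series": [1, 0.15, -0.14, 0, 0, 0, 0, 1, 0.29, -0.27, 0, 0, 0, 0, 1, 0.29, -0.27, 0, 0, 0, 0]
}}

```text
clock: 5.95
tool_pos: [0.6243, 0.0081, 0.1234]
orientation: [-2.873, -1.241, 0.008]
wrist_force: [-5.9, 7.8, 4.1]
finger_gap: 0.0001
```

Emit:
{"name": "carry_out", "arguments": {
  "series": [1, -1.5, 1.4, 0, 0, 0, 0, 1, -3, 2.8, 0, 0, 0, 0, 1, -3, 2.8, 4, 0, 0, 0, 1, -2, 0, 9, 0, 0, 0, 1, -2, -3, 13, 0, 0, 0, 1, -2, -3, 13, 0, 0, 0, 1, -2, -3, 13, 0, 0, 0]
}}

```text
clock: 6.82
tool_pos: [0.604, -0.0217, 0.2524]
orientation: [-2.872, -1.24, 0.01]
wrist_force: [1.7, 0.5, -1.2]
finger_gap: 0.0002
```

```bash
python3 - <<'E'
from h import *
import pickle
s=sensors.observe();i=vision.snapshot('wrist');cv2.imwrite('pics/w3.png',i[:,:,::-1]);pickle.dump(s,open('w3.pkl','wb'))
print(s['tool_pos'],s['orientation'],s['wrist_force'])
E
```

```text
[ 0.60402716 -0.02170225  0.25243983] [-2.87196491 -1.2399746   0.01010797] [ 1.65193447  0.50703818 -1.23315257]
```

View pics/w3.png

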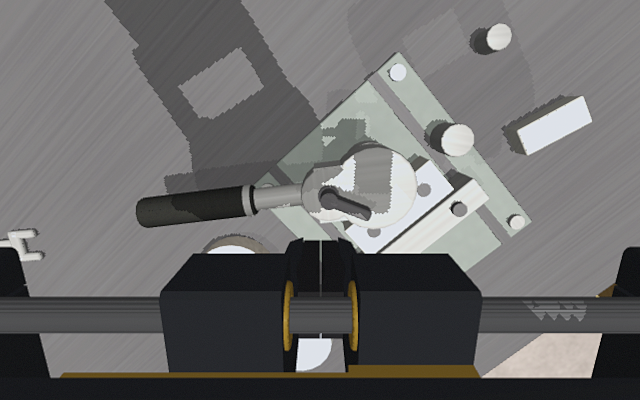

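The lever now leans to the right, from its pivot (327,193) to its tip (369,214). The grip runs (140,213) to (248,200). Next: the angles.

```bash
python3 - <<'E'
from h import *
import pickle
s=pickle.load(open('w3.pkl','rb'));C=cal('wrist',s)
i=cv2.imread('pics/w3.png');hsv=i.max(2)
m=np.zeros(i.shape[:2],np.uint8);m[180:230,320:376]=(hsv<95)[180:230,320:376]
k,l,st,cc=cv2.connectedComponentsWithStats(m);j=1+st[1:,4].argmax();pts=np.argwhere(l==j)[:,::-1].astype(np.float32);print(st[j],cv2.fitLine(pts,2,0,.01,.01).ravel())
a=onz(C,375,185,.096);g0=onz(C,140,213,.079);g1=onz(C,248,200,.079);p=onz(C,327,193,.116);t=onz(C,369,214,.116)
print('axis',a,'grip ends',g0,g1)
ang=lambda d:np.degrees(np.arctan2(d[1],d[0]))
ax=np.array([.6325,.0146])
print('handle',ang(g0[:2]-ax),ang(g1[:2]-ax),ang(g0-g1),'lever',ang(t-p),np.hypot(*(t-p)[:2]))
E
```

```text
[320 186  51  35 784] [  0.9218476    0.38755256 341.3393     202.18112   ]
axis [0.63247623 0.0147956  0.096     ] grip ends [ 0.50977434 -0.15893934  0.079     ] [ 0.56887103 -0.07830544  0.079     ]
handle -125.26765019467886 -124.4064185302705 -126.2377360376047 lever 19.559397761479524 0.03786248139323889
```

The handle is at −125° and the lever reads about +0.6 rad relative to it, against a stop at 0.5, so it is right over. Next I'll bring the shut fingers down behind the grip.

Emit:
{"name": "carry_out", "arguments": {
  "series": [1, -1, -5, 0, 0, 0, 0.07, 1, -2.3, -11.1, 0, 0, 0, 0.145, 1, -2.3, -11.1, -4, 0, 0, 0.145, 1, -2.3, -11.1, -8, 0, 0, 0.145, 1, -2.3, -11.1, -12, 0, 0, 0.145, 1, -2.3, -11.1, -15, 0, 0, 0.145, 1, -2.3, -11.1, -17, 0, 0, 0.145, 1, -2.3, -11.1, -17, 0, 0, 0.145]
}}

```text
clock: 7.88
tool_pos: [0.5799, -0.1313, 0.0798]
orientation: [-2.77, -1.445, 0.018]
wrist_force: [-0.1, -0.2, 0.0]
finger_gap: 0.0007
```

```bash
cat > arc.py <<'E'
# rows along the arc: finger-centre frame; args: handle angles(deg) to reach
import sys
from h import *
s=sensors.observe();ax=np.array([.6325,.0146]);off=.023;r=.150
p=s['tool_pos'];w=R.from_rotvec(s['orientation']).as_matrix();yaw=np.degrees(np.arctan2(w[1,0],w[0,0]))
d=p[:2]-ax;rr=np.hypot(*d);th=np.degrees(np.arctan2(d[1],d[0])-np.arcsin(off/rr))
f=s['wrist_force'];tt=np.radians(th);t=np.array([np.sin(tt),-np.cos(tt)])
print('theta if touching %.1f yaw %.1f r %.3f z %.4f; pull %.1f radial %.1f clock %.2f'%(th,yaw,rr,p[2],-f[:2]@t,f[0]*np.cos(tt)+f[1]*np.sin(tt),s['clock']))
for a in map(float,sys.argv[1:]):
    q=np.radians(a);h=np.array([np.cos(q),np.sin(q)]);t=np.array([h[1],-h[0]])
    D=(ax+r*h-off*t-p[:2])*100
    print('%.0f: %.2f %.2f turn %.3f'%(a,*D,np.radians((a+180-yaw+180)%360-180)))
E
python3 arc.py -125 -130 -135 -140 -145 -150
```

```text
theta if touching -118.3 yaw 55.1 r 0.155 z 0.0798; pull 0.0 radial 0.2 clock 7.88
-125: -1.46 0.98 turn -0.002
-130: -2.62 1.62 turn -0.089
-135: -3.72 2.35 turn -0.176
-140: -4.76 3.18 turn -0.263
-145: -5.71 4.10 turn -0.351
-150: -6.58 5.09 turn -0.438
```

Emit:
{"name": "carry_out", "arguments": {
  "series": [1, -0.7, 0.5, 0, 0, 0, 0, 1, -1.46, 0.98, 0, 0, 0, 0, 1, -2.1, 1.3, 0, 0, 0, -0.04, 1, -2.62, 1.62, 0, 0, 0, -0.09, 1, -3.2, 2.0, 0, 0, 0, -0.13, 1, -3.72, 2.35, 0, 0, 0, -0.176, 1, -4.2, 2.75, 0, 0, 0, -0.22, 1, -4.76, 3.18, 0, 0, 0, -0.263]
}}

```text
clock: 8.88
tool_pos: [0.5333, -0.1, 0.0808]
orientation: [-2.939, -1.067, 0.008]
wrist_force: [7.3, -4.3, -4.7]
finger_gap: 0.0003
```

```bash
python3 arc.py -140 -143 -146 -149 -152 -155 -158 -161 -164
```

```text
theta if touching -139.6 yaw 39.9 r 0.152 z 0.0808; pull 8.0 radial -2.8 clock 8.88
-140: -0.10 0.05 turn 0.001
-143: -0.68 0.59 turn -0.051
-146: -1.23 1.16 turn -0.103
-149: -1.76 1.76 turn -0.156
-152: -2.25 2.38 turn -0.208
-155: -2.71 3.03 turn -0.260
-158: -3.13 3.70 turn -0.313
-161: -3.52 4.40 turn -0.365
-164: -3.87 5.11 turn -0.418
```

Emit:
{"name": "carry_out", "arguments": {
  "series": [1, -0.4, 0.32, 0, 0, 0, -0.025, 1, -0.68, 0.59, 0, 0, 0, -0.051, 1, -0.95, 0.87, 0, 0, 0, -0.077, 1, -1.23, 1.16, 0, 0, 0, -0.103, 1, -1.5, 1.46, 0, 0, 0, -0.13, 1, -1.76, 1.76, 0, 0, 0, -0.156, 1, -2.0, 2.06, 0, 0, 0, -0.182, 1, -2.25, 2.38, 0, 0, 0, -0.208]
}}

```text
clock: 9.88
tool_pos: [0.5118, -0.0769, 0.0816]
orientation: [-3.037, -0.756, -0.0]
wrist_force: [5.8, -5.2, -5.2]
finger_gap: 0.0004
```

```bash
python3 arc.py -152 -154 -156 -158 -160 -162 -164
```

```text
theta if touching -151.6 yaw 27.9 r 0.151 z 0.0816; pull 7.3 radial -2.7 clock 9.88
-152: -0.10 0.08 turn 0.001
-154: -0.40 0.51 turn -0.034
-156: -0.70 0.95 turn -0.069
-158: -0.98 1.40 turn -0.104
-160: -1.24 1.86 turn -0.139
-162: -1.49 2.33 turn -0.174
-164: -1.72 2.80 turn -0.208
```

Emit:
{"name": "carry_out", "arguments": {
  "series": [1, -0.26, 0.3, 0, 0, 0, -0.017, 1, -0.4, 0.51, 0, 0, 0, -0.034, 1, -0.55, 0.73, 0, 0, 0, -0.052, 1, -0.7, 0.95, 0, 0, 0, -0.069, 1, -0.7, 0.95, 0, 0, 0, -0.069]
}}

```text
clock: 10.5
tool_pos: [0.5054, -0.068, 0.0824]
orientation: [-3.064, -0.651, -0.005]
wrist_force: [4.4, -5.3, -3.1]
finger_gap: 0.0003
```

```bash
python3 arc.py -156 -158 -160 -162 -164
```

```text
theta if touching -155.7 yaw 24.0 r 0.152 z 0.0824; pull 6.6 radial -1.9 clock 10.50
-156: -0.06 0.05 turn 0.000
-158: -0.34 0.50 turn -0.034
-160: -0.60 0.96 turn -0.069
-162: -0.85 1.43 turn -0.104
-164: -1.08 1.91 turn -0.139
```

Emit:
{"name": "carry_out", "arguments": {
  "series": [1, -0.17, 0.25, -0.1, 0, 0, -0.017, 1, -0.34, 0.5, -0.2, 0, 0, -0.034, 1, -0.47, 0.73, -0.2, 0, 0, -0.052, 1, -0.6, 0.96, -0.2, 0, 0, -0.069, 1, -0.6, 0.96, -0.2, 0, 0, -0.069]
}}

```text
clock: 11.12
tool_pos: [0.5003, -0.0592, 0.0819]
orientation: [-3.089, -0.545, -0.012]
wrist_force: [2.4, -5.3, 4.0]
finger_gap: 0.0007
```

```bash
python3 arc.py -160 -162 -164 -166 -168
```

```text
theta if touching -159.6 yaw 20.0 r 0.151 z 0.0819; pull 5.8 radial -0.4 clock 11.12
-160: -0.09 0.08 turn -0.000
-162: -0.34 0.55 turn -0.035
-164: -0.57 1.03 turn -0.070
-166: -0.78 1.52 turn -0.105
-168: -0.98 2.01 turn -0.140
```

Emit:
{"name": "carry_out", "arguments": {
  "series": [1, -0.2, 0.3, 0, 0, 0, -0.017, 1, -0.34, 0.55, 0, 0, 0, -0.035, 1, -0.46, 0.79, 0, 0, 0, -0.052, 1, -0.57, 1.03, 0, 0, 0, -0.07, 1, -0.57, 1.03, 0, 0, 0, -0.07]
}}

```text
clock: 11.75
tool_pos: [0.4952, -0.0495, 0.0828]
orientation: [-3.109, -0.437, -0.018]
wrist_force: [3.8, -5.7, -2.3]
finger_gap: 0.0003
```

```bash
python3 arc.py -164 -166 -168 -170 -172
```

```text
theta if touching -163.7 yaw 16.0 r 0.151 z 0.0828; pull 6.5 radial -2.1 clock 11.75
-164: -0.06 0.06 turn 0.000
-166: -0.27 0.55 turn -0.035
-168: -0.47 1.04 turn -0.070
-170: -0.65 1.54 turn -0.105
-172: -0.81 2.04 turn -0.139
```

Emit:
{"name": "carry_out", "arguments": {
  "series": [1, -0.17, 0.3, 0, 0, 0, -0.017, 1, -0.27, 0.55, 0, 0, 0, -0.035, 1, -0.37, 0.8, 0, 0, 0, -0.052, 1, -0.47, 1.04, 0, 0, 0, -0.07, 1, -0.47, 1.04, 0, 0, 0, -0.07]
}}

```text
clock: 12.38
tool_pos: [0.491, -0.0397, 0.0835]
orientation: [3.124, 0.328, 0.022]
wrist_force: [2.4, -4.9, -4.5]
finger_gap: 0.0007
```

```bash
python3 arc.py -168 -170 -172 -174 -176
```

```text
theta if touching -167.8 yaw 12.0 r 0.152 z 0.0835; pull 5.3 radial -1.3 clock 12.38
-168: -0.04 0.06 turn 0.000
-170: -0.22 0.56 turn -0.034
-172: -0.38 1.06 turn -0.069
-174: -0.52 1.57 turn -0.104
-176: -0.65 2.08 turn -0.139
```

Emit:
{"name": "carry_out", "arguments": {
  "series": [1, -0.14, 0.3, -0.2, 0, 0, -0.017, 1, -0.22, 0.56, -0.3, 0, 0, -0.034, 1, -0.3, 0.81, -0.3, 0, 0, -0.052, 1, -0.38, 1.06, -0.3, 0, 0, -0.069, 1, -0.38, 1.06, -0.3, 0, 0, -0.069]
}}

```text
clock: 13.0
tool_pos: [0.488, -0.0301, 0.0821]
orientation: [3.129, 0.219, 0.029]
wrist_force: [1.2, -8.1, 3.6]
finger_gap: 0.0005
```

```bash
python3 arc.py -172 -174 -176 -178 -180
```

```text
theta if touching -171.6 yaw 8.0 r 0.151 z 0.0821; pull 8.2 radial 0.0 clock 13.00
-172: -0.09 0.10 turn -0.000
-174: -0.23 0.61 turn -0.035
-176: -0.35 1.13 turn -0.070
-178: -0.46 1.65 turn -0.105
-180: -0.55 2.17 turn -0.140
```

Emit:
{"name": "carry_out", "arguments": {
  "series": [1, -0.11, 0.3, 0, 0, 0, -0.017, 1, -0.2, 0.5, 0, 0, 0, -0.03, 1, -0.2, 0.5, 0, 0, 0, -0.03]
}}

```text
clock: 13.38
tool_pos: [0.4867, -0.0262, 0.0828]
orientation: [3.129, 0.172, 0.034]
wrist_force: [3.5, -8.9, -4.9]
finger_gap: 0.0004
```

```bash
python3 arc.py -174 -176 -178
```

```text
theta if touching -173.1 yaw 6.3 r 0.151 z 0.0828; pull 9.3 radial -2.4 clock 13.38
-174: -0.10 0.23 turn -0.005
-176: -0.23 0.74 turn -0.040
-178: -0.33 1.26 turn -0.075
```

Emit:
{"name": "carry_out", "arguments": {
  "series": [1, -0.08, 0.25, 0, 0, 0, -0.01, 1, -0.15, 0.5, 0, 0, 0, -0.02, 1, -0.15, 0.5, 0, 0, 0, -0.02]
}}

```text
clock: 13.75
tool_pos: [0.4857, -0.0224, 0.0834]
orientation: [3.127, 0.141, 0.038]
wrist_force: [2.7, -9.9, -6.4]
finger_gap: 0.0005
```

```bash
python3 arc.py -176 -178
```

```text
theta if touching -174.6 yaw 5.2 r 0.151 z 0.0834; pull 10.1 radial -1.8 clock 13.75
-176: -0.12 0.36 turn -0.020
-178: -0.23 0.88 turn -0.055
```

Emit:
{"name": "carry_out", "arguments": {
  "series": [1, -0.07, 0.25, 0, 0, 0, -0.01, 1, -0.14, 0.5, 0, 0, 0, -0.025, 1, -0.14, 0.5, 0, 0, 0, -0.025]
}}

```text
clock: 14.12
tool_pos: [0.4847, -0.0187, 0.0838]
orientation: [3.125, 0.102, 0.041]
wrist_force: [3.5, -10.7, -8.8]
finger_gap: 0.0005
```

```bash
python3 arc.py -178 -180
```

```text
theta if touching -176.0 yaw 3.7 r 0.151 z 0.0838; pull 10.9 radial -2.7 clock 14.12
-178: -0.13 0.51 turn -0.030
-180: -0.22 1.03 turn -0.065
```

Emit:
{"name": "carry_out", "arguments": {
  "series": [1, -0.07, 0.25, -0.1, 0, 0, -0.01, 1, -0.13, 0.5, -0.15, 0, 0, -0.03, 1, -0.13, 0.5, -0.15, 0, 0, -0.03]
}}

```text
clock: 14.5
tool_pos: [0.484, -0.0153, 0.0836]
orientation: [3.121, 0.055, 0.046]
wrist_force: [-0.5, -13.2, 1.4]
finger_gap: 0.0003
```

```bash
python3 arc.py -178 -180
```

```text
theta if touching -177.3 yaw 2.0 r 0.151 z 0.0836; pull 13.2 radial 1.1 clock 14.50
-178: -0.06 0.17 turn -0.001
-180: -0.15 0.69 turn -0.036
```

Emit:
{"name": "carry_out", "arguments": {
  "series": [1, -0.05, 0.25, 0, 0, 0, -0.01, 1, -0.05, 0.25, 0, 0, 0, -0.01]
}}

```text
clock: 14.75
tool_pos: [0.4837, -0.0144, 0.0842]
orientation: [3.118, 0.04, 0.049]
wrist_force: [1.1, -13.1, -6.2]
finger_gap: 0.0002
```

```bash
python3 arc.py -178
```

```text
theta if touching -177.7 yaw 1.5 r 0.152 z 0.0842; pull 13.1 radial -0.5 clock 14.75
-178: -0.03 0.08 turn 0.009
```

Emit:
{"name": "carry_out", "arguments": {
  "series": [1, -0.03, 0.25, -0.05, 0, 0, 0, 1, -0.05, 0.35, -0.1, 0, 0, 0, 1, -0.05, 0.35, -0.1, 0, 0, 0]
}}

```text
clock: 15.12
tool_pos: [0.4836, -0.0127, 0.0841]
orientation: [3.113, 0.041, 0.053]
wrist_force: [-1.0, -14.6, -1.8]
finger_gap: 0.0002
```

```bash
python3 arc.py -178
```

```text
theta if touching -178.3 yaw 1.5 r 0.151 z 0.0841; pull 14.6 radial 1.4 clock 15.12
-178: -0.02 -0.09 turn 0.008
```

Emit:
{"name": "carry_out", "arguments": {
  "series": [1, 0, -0.6, 0, 0, 0, 0, 1, 0, -1.4, 0, 0, 0, 0, 1, 0, -2.4, 0, 0, 0, 0, 1, 0.1, -3.4, 0, 0, 0, 0, 1, 0.2, -4.6, 0, 0, 0, 0, 1, 0.2, -6, 0, 0, 0, 0, 1, 0.2, -8, 0, 0, 0, 0, 1, 0.2, -8, 0, 0, 0, 0]
}}

```text
clock: 16.12
tool_pos: [0.4855, -0.0939, 0.084]
orientation: [3.113, 0.037, 0.053]
wrist_force: [0.6, 0.4, 0.1]
finger_gap: 0.0006
```

Emit:
{"name": "carry_out", "arguments": {
  "series": [1, 0, 0, 4, 0, 0, 0, 1, 0, 0, 8, 0, 0, 0, 1, 0, 0, 12, 0, 0, 0, 1, -3, -5, 15, 0, 0, 0, 1, -6, -10, 16, 0, 0, 0, 1, -9, -15, 16, 0, 0, 0, 1, -9, -15, 16, 0, 0, 0]
}}

```text
clock: 17.0
tool_pos: [0.3939, -0.2461, 0.244]
orientation: [3.113, 0.03, 0.052]
wrist_force: [0.4, 0.3, -0.4]
finger_gap: 0.0001
```

```bash
python3 - <<'E'
from h import *
s=sensors.observe();print(s['tool_pos'],s['wrist_force'])
t=vision.snapshot('top')[:,:,::-1];c=vision.snapshot('scene')[:,:,::-1]
b=cv2.imread('pics/top0.png')
r=lambda x:cv2.resize(x,(400,300),interpolation=cv2.INTER_CUBIC)
cv2.imwrite('pics/end.png',np.vstack([np.hstack([r(b[140:230,270:390]),r(t[140:230,270:390])]),np.hstack([r(c[155:275,220:380]),r(t[100:300,160:427])])]))
E
```

```text
[ 0.39393457 -0.24606275  0.2439665 ] [ 0.42909813  0.26312859 -0.36226415]
```

View pics/end.png

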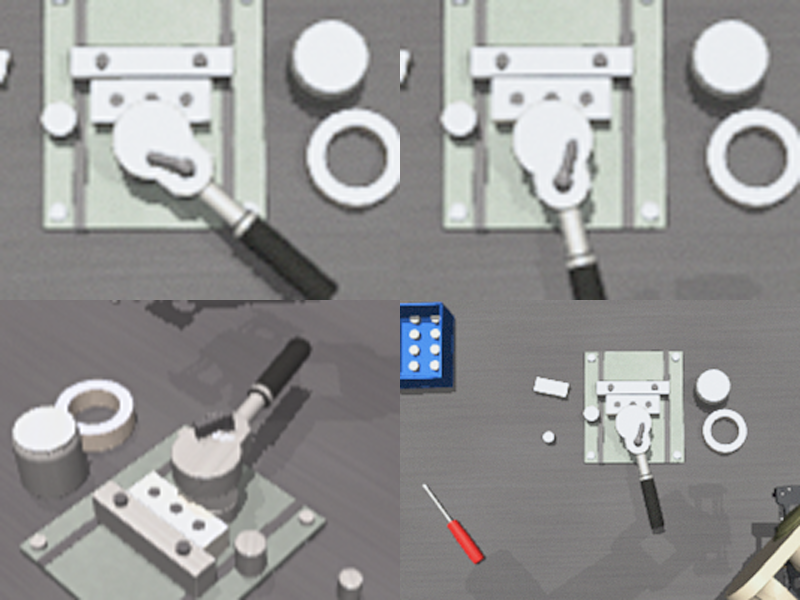

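The final views (before and after, top row) show the block up against the stop. The handle is at rest after springing back, and the lever, (563,185) to (572,143), leans to the tightening side. Sockets, tin, tape, spacer and driver are where they were.

```bash
python3 -c "
from workcell import robot;print(robot.hand_in())"
```

```text
the job is handed in; nothing more can be done
None
```

I flipped the reversing lever to the tightening side, swung the handle clockwise until the clamp was firm, backed off and handed the job in at about 17 s.

- **Lever:** I pushed it over with the shut fingertips at about 10 N. The near view then put it at about +0.6 rad against a stop at +0.5, so that figure is off by about 0.1 rad. The push also swung the handle back about 8° counter-clockwise, which does no harm.
- **Clamping:** one stroke of about 53°. The pull stayed at about 5–8 N while the cam turned, then climbed to 14.6 N, inside the 12–16 N band and under 19 N. It rose by less per mm than the text says. The vertical force on the fingers reached about 9 N during the stroke.
- **Release:** the handle sprang back about 10° by eye and stayed there. The wrist force then read about 0.
- **Last pictures:** the block appears against the stop and the lever still leans to tighten. The sockets, tin, tape, spare spacer and screwdriver have not moved. The spanner was outside the final crops, so I did not re-check it, but the fingers never came near it.

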